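# Cam-lock the drill block onto its station

### The arm

A 6-joint arm with a two-finger parallel gripper is mounted at the origin on the work surface. World frame = base frame: x ahead of the robot, y to its left, z up, the work surface at z = 0. Lengths are in m, angles in degrees, forces in N, time in s.
With the tool pointing down it reaches from about 0.3 to 0.75 m from the base axis. Payload 8.5 kg.
Tool frame: the origin (TCP) lies at the very end of the fingers, on their centre line; the grasp point (between the pads) lies 19 mm behind it (env.pinch_z is the distance from the TCP to the grasp point, in m); z points along the fingers, y is the line along which they close (so a half turn about z gives the same grasp; the last joint's range is limited). The gripper opens to 85 mm and grips with 20 to 120 N. Pads are 22 mm wide; open, the fingers measure 114 mm over their backs; the gripper's body (76 mm by 85 mm) begins 54 mm behind the grasp point. The pads swing forward as they close: fully open they stand 13 mm farther back than shut.
Start: joints at [-85.617, 21.807, 74.336, -0, 83.858, -12.336], TCP at [0.158, -0.527, 0.231] pointing down, gripper open.
Joint ranges: [-178.18, 178.18], [-50.72, 133.34], [12.68, 142.11], [-81.47, 261.47], [9.98, 163.14], [-165.26, 165.26]. Speed limits (degrees/s): [136.94, 136.94, 180, 180, 180, 180].

### API

Orientations are given as a 3x3 rotation matrix whose columns are the frame's x, y, z axes.
In Python, from rig import env, viewer gives the robot as it stands.
- The arm moves only by the tool drive_tool, never from a script. Its argument "series" is a list of rows, each a list of 3 entries, a list of its own where there are three numbers: the shift along the tool's x, y, z in m, then the turn about the tool's z in degrees, then the finger opening in m, from 0 to 0.0854. A call has 1 to 20 rows; each row is the pose to reach, as a shift and turn from the pose commanded when the call began, along the tool's axes at that moment; what a row does not reach only later rows make up. A row lasts 1/10 s, in which the tool goes at most 50 mm and 8.59 degrees, less where a joint would pass 70% of its speed; a pose out of reach is approached as far as the arm can. A call with a gripper value outside its range is refused whole. The fingers move at their own pace and stop on an object; "newtons" is the grip in N (left out, the last holds). Time passes only in rows, so rows that repeat a pose let the fingers close. It gives the time, the measured TCP pose, the force, the opening and the grip force at its end, in the units of the state.
- env.observe(): the state, without advancing time (a new reading comes with each control period).
- viewer.get_image(name): name is "scene" or "top" or "wrist"; returns a dict with "img" (400x640x3 uint8, red, green, blue), "depth" (400x640 float32, m along the optical axis (not along the pixel's ray), 0 where there is no reading), "camera_matrix" (3x3 intrinsics, pixels), "distortion" ([k1, k2, p1, p2, k3] as OpenCV has them; the pictures are not rectified), "rvec" (rotation vector, rad) and "tvec" (3), from world to camera coordinates, as OpenCV has them. Camera axes: x right, y down, z forward; pixel columns grow to the right and rows downward; lengths in m; the calibration is good to about 2 mm. A picture is of the moment at which its call begins.
- env.close_job(): hands the job in; it is judged then, once.
The state is a dict: "time_s": time; "q": joint angles; "qvel": joint speeds; "joint_efforts": joint torques, N m; "position": TCP position; "tool_rot": TCP orientation; "ft_force": force on the tool from outside, world axes, zero at the start; "wrist_torque": the same for the moment, N m; "grip_width": finger opening in m; "gripper_force": force on a finger pad.
Only numpy, scipy, OpenCV 4.12 (cv2) and the standard library are available. Lean on these libraries where they do the work, as an engineer would, in place of code of your own. Each camera call takes 0.05 s, during which the arm holds its last target. There are 200 camera calls.

### The job

Slide the blue drill block gently along its bed until you feel its brass draw bolt come up against the core of the cam, without shoving it hard, then turn the red wing of the cam clockwise (seen from above) through its half turn to the stop, so that the hook catches the bolt head and draws the block tight onto the sprung rubber buffer. Do not force the cam if it jams; let go at the end, and leave the other things on the bench where they are.

Things in the scene. Friction and masses are not known exactly. Their poses are not given: they have to be found in the camera images.
- station: fixed grey clamping station, bed 300 x 100 mm (x -240 to 60 mm), top 12 mm above the table; side ledge 8 mm high at y -50 to -120, x -230 to -80 mm. Origin: on the cam's vertical axis, at table height; x points along the bed from the block to the cam, z up. The block slides at negative x between steel guide strips (inner faces y = +-25 mm, tops 24 mm above the table, x -215 to -80 mm).
- block_mid (a point): centre of the blue drill block, 70 (x, along the bed) x 48 x 40 mm tall, 0.3 to 0.6 kg, loose; x towards the cam. This point is 32 mm above the table; the block's top is at 52 mm, with four drill shanks standing up to 36 mm out of it (24 mm behind to 10 mm ahead of the middle). The metal is oiled: sliding it takes 0.3 to 1.5 N; nothing pushes it back before the hook draws it.
- bolt_exit (a point): point in the block's +x face where the brass draw bolt (12 mm thick at most, axis 41 mm above the table, top 47 mm) sticks out; x along it. At its end hangs a 6 mm thick upright pin, the head, down to 22 mm above the table. The pin's centre is 43 to 57 mm ahead of this face: bolts are screwed in differently, unmeasured: push until it is felt (2 to 10 N; never 20 N).
- cam_core (a point): cam axis at the height of the bolt, 41 mm above the table. Fixed to the station, its x along the bed. The block is fully pushed in when, with the cam open, the pin rests on the cam's core, its centre 30 mm from this axis: the force then rises sharply (rigid). Stopped more than 2 mm short, the hook's tip may miss the pin. The closed hook holds the pin 16 mm from the axis, so it draws about 14 mm.
- cam (a joint): turn of the cam, rad: starts at 0 to 0.3 (open, mouth towards the bolt), grows clockwise seen from above; the hook takes hold from about 0.6 and draws up to 2.85; stop at 3.14. It stays where it is left. The wing lies along the station's x axis at 0 and at 3.14. Turning takes 0.1 N m when free, up to about 0.3 N m when drawing.
- cam_wing (a point): centre of the red wing on top of the cam, on its axis, 70 mm above the table. The wing is a bar 60 mm long (its x axis) x 12 mm thick (y) x 34 mm tall, from 52 to 86 mm above the table, to be pinched across its thickness from above. Under it lies the steel disc, 84 mm across, with the red spiral hook (top 34 mm above the table).
- buffer (a joint): how far the two rubber buffer pads (either side of the bolt) are pressed in, m: 0 free, up to 0.016; free faces at station x = -74 mm, carried by green posts at x -52 to -44 mm, 46 mm tall. 5 N to start, then 0.5 N per mm. About 1 to 14 mm when the lock is tight, depending on the bolt.
- collet: steel collet ring, 28 mm wide, 30 mm tall, standing on the station's side ledge; bystander
- boring_bar: dark square boring bar, 75 x 12 x 15 mm, lying on the station's side ledge; bystander
- chuck: loose steel drill chuck, 42 mm wide, 66 mm tall, standing on the table; bystander
- spanner: loose spanner lying on the table, origin under its middle; bystander
- driver: loose orange screwdriver lying on the table; bystander
- oil_tin: green tin, 60 mm wide, 110 mm tall, standing on the table; bystander
Things that resemble listed ones, but are neither listed nor needed, are in the scene too. What is shaped like the part that bears block_mid but orange or pink is not meant.

How it is judged (in metres and radians):
On the way:
1. with the cam still open, the block is pushed in until its bolt is felt against the cam (over 1 N between them) (contact force between block and cam above 1 N and value of joint cam below 0.5 rad), for 0.05 s.
At the end, for the whole second after the job is handed in: The cam is turned to at least 2.9 rad (stop 3.14), the block is held against the buffer so that its pads are pressed in by at least 0.6 mm and the block's middle lies within 109 mm of the cam axis, the block sits flat (within 0.05 rad) and still, and the robot touches nothing (value of joint cam above 2.9 rad and value of joint buffer above 0.0006 m and linear speed of block below 0.01 m/s and angle between block_mid's own z axis and vertical below 0.05 rad and x of block_mid in the frame of station above -0.109 m).
It fails at once if the bolt is shoved or jammed into the cam with more than 20 N (contact force between block and cam above 20 N).
It fails at once if another thing on the bench is moved by more than 30 mm (distance of any of collet, boring_bar, chuck, spanner, driver, oil_tin from where it was at the start of the episode above 0.03 m).
It also fails if it takes over 72 s, if anything falls off the work surface, if the arm or the gripper's body presses on something with over 40 N, if the wrist force passes 120 N, or if a joint passes its speed limit or range.

## Working session

There is one attempt and no reset: what is moved stays moved. The work goes in short steps, Python scripts to look and compute and a tool call to move; the robot and the scene stay as the last step left them, time stands still between calls to the robot, and variables do not carry over. Pictures are saved under pics/ and viewed, at most 10 in all, crops included, and the job is handed in when it is done.

Besides the shell and the picture viewer there is one more tool, called after ">>>" as name([rows], argument=value, ...), one row to a line, values as JSON. drive_tool: Moves the arm, as the interface text tells. Its arguments: {"type":"object","properties":{"series":{"type":"array"},"newtons":{"type":"number"}},"required":["series"]}

```bash
mkdir -p pics; ls; python3 - <<'E'
from rig import env, viewer
import cv2,numpy as np
s=env.observe();print(s)
ims={}
for n in ["scene","top"]:
    d=viewer.get_image(n);np.savez(f"{n}.npz",**d);cv2.imwrite(f"pics/{n}0.png",d["img"][:,:,::-1]);print(d["camera_matrix"],d["rvec"],d["tvec"],d["distortion"])
E
```

```text
pics
{'time_s': 0.0, 'q': array([-8.56155562e+01,  2.18419281e+01,  7.43854779e+01, -1.53524507e-03,
        8.38608930e+01, -1.23352703e+01]), 'qvel': array([ 0.04671896, -0.08863201,  0.01252572,  0.0109734 , -0.01520738,
        0.06553403]), 'joint_efforts': array([ 8.31669568e-04, -4.48458874e+01, -2.31274974e+01, -1.15304128e-04,
        4.66117592e-03, -1.26463328e-05]), 'position': array([ 0.15820104, -0.52643317,  0.23069875]), 'tool_rot': array([[ 9.57722756e-01,  2.87692722e-01, -1.44378565e-04],
       [ 2.87692598e-01, -9.57721574e-01,  1.53456130e-03],
       [ 3.03207651e-04, -1.51122093e-03, -9.99998812e-01]]), 'ft_force': array([ 0.13048228,  0.41285089, -0.03744311]), 'wrist_torque': array([-0.02167908,  0.07776097, -0.00191   ]), 'gripper_force': 0.0, 'grip_width': 0.08531499026468876}
[[486.86670309   0.         314.53926288]
 [  0.         486.86670309 202.57322622]
 [  0.           0.           1.        ]] [ 2.00884541  1.73829255 -0.54439221] [-0.0607356  -0.40313444  1.57474891] [0.01364119 0.         0.         0.         0.        ]
[[465.35198357   0.         323.28053364]
 [  0.         465.35198357 193.03790684]
 [  0.           0.           1.        ]] [ 2.18535903 -2.14818851  0.09813917] [-0.03629777  0.56986078  1.23368972] [-0.11303132  0.          0.          0.          0.        ]
```

View pics/scene0.png

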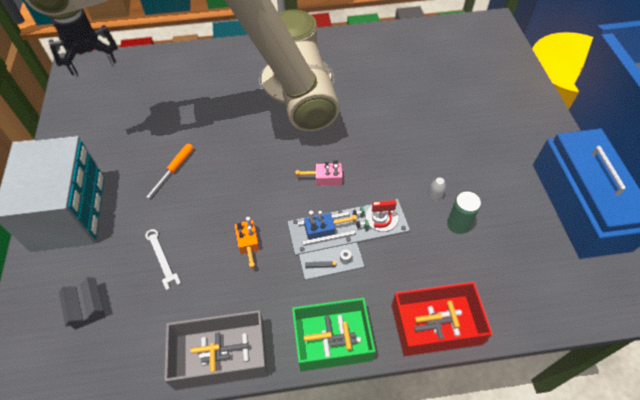

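View pics/top0.png

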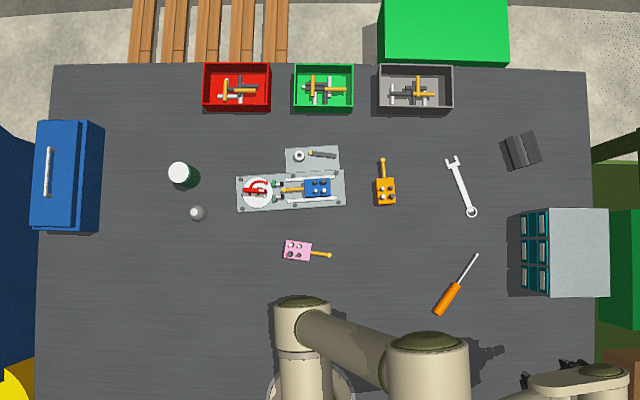

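The scene view shows the station at about (350,235), with the blue block at (320,224) and the red wing at (383,207). In the top view the block is at (318,188), the cam at (258,191), and the side ledge lies on the far side at (312,158). Next I'll measure.

```bash
cat > h.py <<'E'
import cv2,numpy as np
def pts(d):
    K,dist=d["camera_matrix"],d["distortion"];R=cv2.Rodrigues(d["rvec"])[0]
    h,w=d["depth"].shape;u,v=np.meshgrid(np.arange(w),np.arange(h))
    n=cv2.undistortPoints(np.stack([u,v],-1).reshape(-1,1,2).astype(float),K,dist).reshape(h,w,2)
    Z=d["depth"][...,None];P=np.concatenate([n*Z,Z],-1)
    return (P-np.ravel(d["tvec"]))@R
def proj(d,X): return cv2.projectPoints(np.float64(X).reshape(-1,1,3),d["rvec"],d["tvec"],d["camera_matrix"],d["distortion"])[0].reshape(-1,2)
def ray(d,uv,z):
    R=cv2.Rodrigues(d["rvec"])[0];n=cv2.undistortPoints(np.float64(uv).reshape(-1,1,2),d["camera_matrix"],d["distortion"]).reshape(-1,2)
    D=np.c_[n,np.ones(len(n))]@R;C=-R.T@np.ravel(d["tvec"]);return C+D*((z-C[2])/D[:,2])[:,None]
E
python3 - <<'E'
import cv2,numpy as np
from h import *
for n,box in (("top",(225,140,355,220)),("scene",(280,190,420,285))):
    d=dict(np.load(n+".npz"));P=pts(d);hsv=cv2.cvtColor(d["img"],cv2.COLOR_RGB2HSV);H,S,V=cv2.split(hsv)
    roi=np.zeros(H.shape,bool);roi[box[1]:box[3],box[0]:box[2]]=1
    z=P[...,2]
    print(n,"table z",np.median(z[roi&(d["depth"]>0)&(S<90)&(V<90)]))
    for name,m,zr in (("blue",(H>100)&(H<125)&(S>120),(.045,.06)),("red",((H<6)|(H>174))&(S>150),(.078,.095)),("redlow",((H<6)|(H>174))&(S>150),(.02,.045)),("bed",(S<60)&(V>110),(.008,.017)),("bedall",(S<60)&(V>110),(.004,.03)),("green",(H>55)&(H<90)&(S>90),(.03,.06)),("brass",(H>10)&(H<30)&(S>120),(.035,.06))):
        k=m&roi&(z>zr[0])&(z<zr[1]);
        if k.sum()<4: print(name,k.sum());continue
        q=P[k];r=cv2.minAreaRect((q[:,:2]*1000).astype(np.float32));print(name,k.sum(),"z",np.median(q[:,2]).round(4),"mean",q[:,:2].mean(0).round(4),"rect",np.round(r[0],1),np.round(r[1],1),round(r[2],1))
    x0,y0,x1,y1=box;c=d["img"][y0:y1,x0:x1,::-1];cv2.imwrite(f"pics/{n}c.png",cv2.resize(c,None,fx=5,fy=5,interpolation=cv2.INTER_CUBIC))
E
```

```text
top table z 0.004240787463489678
blue 367 z 0.0522 mean [ 0.5817 -0.0078] rect [582.8  -9.6] [47.7 68.5] 4.8
red 80 z 0.0856 mean [0.5691 0.158 ] rect [569.6 153.1] [11.  57.7] 0.8
redlow 42 z 0.0328 mean [0.591  0.1554] rect [587.9 157.4] [24.3 56.1] 37.4
bed 2575 z 0.0118 mean [0.5994 0.0435] rect [612.1  68. ] [168.9 300.1] 4.8
bedall 3944 z 0.0124 mean [0.601  0.0489] rect [609.   70.2] [175.8 305.8] 7.4
green 36 z 0.0456 mean [0.5734 0.1067] rect [573.8 106.6] [57.6  6.6] 6.2
brass 69 z 0.0464 mean [0.5782 0.0562] rect [578.2  55.9] [ 8.7 56.8] 4.5
scene table z 0.04035844225746819
blue 323 z 0.0512 mean [ 0.5883 -0.0061] rect [585.7  -8.3] [47.1 68.8] 5.5
red 93 z 0.0835 mean [0.5727 0.1583] rect [570.2 155.9] [55.9 14.9] 87.2
redlow 57 z 0.0324 mean [0.5947 0.1547] rect [591.7 156.7] [21.3 55.5] 32.8
bed 2312 z 0.011 mean [0.6082 0.044 ] rect [612.8  69.7] [172.8 299.8] 4.9
bedall 4060 z 0.0108 mean [0.6173 0.044 ] rect [601.5  69. ] [357.3 276.6] 81.5
green 19 z 0.0447 mean [0.575  0.1075] rect [575.4 108. ] [55.3  4.9] 4.2
brass 81 z 0.0442 mean [0.5793 0.0609] rect [579.6  59.9] [17.2 59. ] 16.3
```

View pics/topc.png

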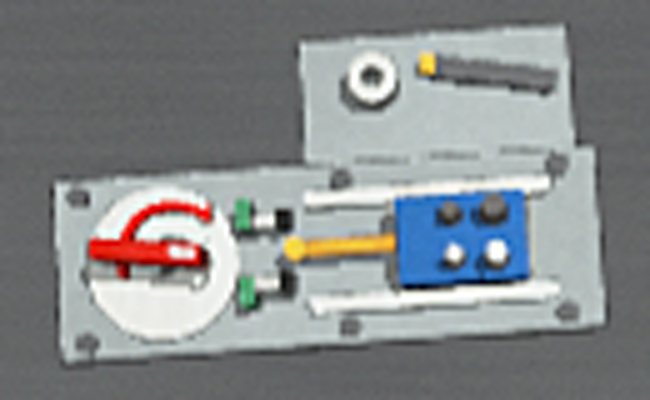

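View pics/scenec.png

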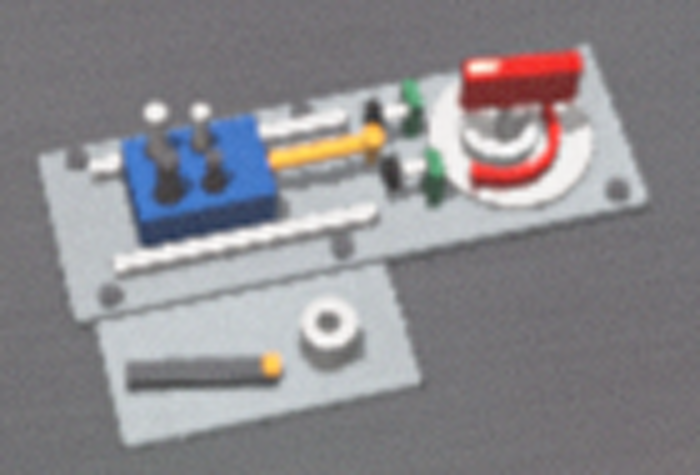

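The top crop shows the pin head at about (293,250), the block with its drills at (460,240), and the cam with its wing at (150,250), nearly along the station axis. The scene crop agrees: the path is free, and the hook mouth faces the bolt. The cam axis is about (0.570, 0.155), station x points along (-0.084, 0.997), and the block is about 165 mm behind the axis. I'm moving behind the block with the fingers closed.

>>> drive_tool([
  [[0.543, -0.309, 0], -78.1, 0.0],
  [[0.543, -0.309, 0], -78.1, 0.0],
  [[0.543, -0.309, 0], -78.1, 0.0],
  [[0.543, -0.309, 0], -78.1, 0.0],
  [[0.543, -0.309, 0], -78.1, 0.0],
  [[0.543, -0.309, 0], -78.1, 0.0],
  [[0.543, -0.309, 0], -78.1, 0.0],
  [[0.543, -0.309, 0], -78.1, 0.0],
  [[0.543, -0.309, 0], -78.1, 0.0],
  [[0.543, -0.309, 0], -78.1, 0.0],
  [[0.543, -0.309, 0], -78.1, 0.0],
  [[0.543, -0.309, 0], -78.1, 0.0],
  [[0.543, -0.309, 0], -78.1, 0.0],
  [[0.543, -0.309, 0], -78.1, 0.0],
  [[0.543, -0.309, 0], -78.1, 0.0],
  [[0.543, -0.309, 0], -78.1, 0.0],
  [[0.543, -0.309, 0], -78.1, 0.0],
  [[0.543, -0.309, 0], -78.1, 0.0],
], newtons=40)

```text
time_s: 1.9
position: [0.589, -0.0754, 0.2316]
tool_rot: [[-0.083, 0.997, 0.0], [0.997, 0.083, -0.0], [-0.0, 0.0, -1.0]]
ft_force: [-0.5, 0.2, -0.2]
grip_width: 0.0
gripper_force: 0.0
```

>>> drive_tool([
  [[0, 0, 0.05], 0, 0],
  [[0, 0, 0.1], 0, 0],
  [[0, 0, 0.15], 0, 0],
  [[0, 0, 0.18], 0, 0],
  [[0, 0, 0.2], 0, 0],
  [[0, 0, 0.2], 0, 0],
  [[0, 0, 0.2], 0, 0],
  [[0, 0, 0.2], 0, 0],
])

```text
time_s: 2.7
position: [0.5901, -0.075, 0.033]
tool_rot: [[-0.084, 0.996, 0.003], [0.996, 0.084, -0.001], [-0.001, 0.003, -1.0]]
ft_force: [0.2, -0.0, -0.0]
grip_width: 0.0001
gripper_force: 0.0
```

```bash
python3 - <<'E'
from rig import env, viewer
import cv2,numpy as np
from h import *
s=env.observe();print(s["position"],s["ft_force"])
d=viewer.get_image("scene");c=d["img"][180:290,250:420,::-1];cv2.imwrite("pics/s1.png",cv2.resize(c,None,fx=4,fy=4,interpolation=cv2.INTER_CUBIC))
E
```

```text
[ 0.59013077 -0.07500756  0.03295729] [ 0.23492526 -0.00455079 -0.02736352]
```

View pics/s1.png

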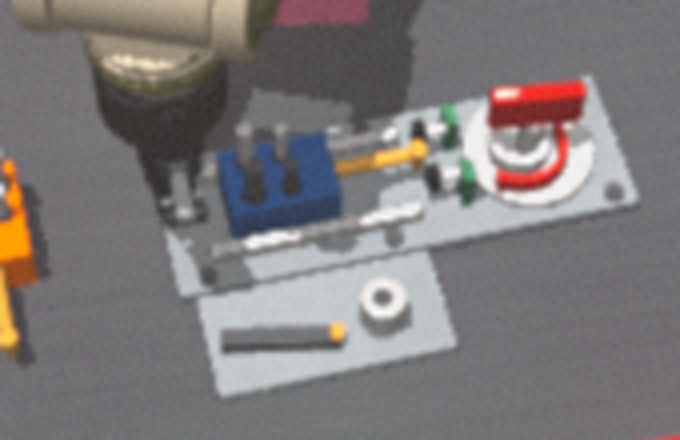

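The closed fingers are at crop (185,205), behind the block and clear of it. I'll slide it slowly.

>>> drive_tool([
  [[0.004, 0, 0], 0, 0],
  [[0.008, 0, 0], 0, 0],
  [[0.012, 0, 0], 0, 0],
  [[0.014, 0, 0], 0, 0],
  [[0.016, 0, 0], 0, 0],
  [[0.018, 0, 0], 0, 0],
  [[0.02, 0, 0], 0, 0],
  [[0.022, 0, 0], 0, 0],
  [[0.024, 0, 0], 0, 0],
  [[0.026, 0, 0], 0, 0],
  [[0.029, 0, 0], 0, 0],
  [[0.032, 0, 0], 0, 0],
  [[0.035, 0, 0], 0, 0],
  [[0.038, 0, 0], 0, 0],
  [[0.041, 0, 0], 0, 0],
  [[0.044, 0, 0], 0, 0],
  [[0.047, 0, 0], 0, 0],
  [[0.049, 0, 0], 0, 0],
  [[0.051, 0, 0], 0, 0],
  [[0.052, 0, 0], 0, 0],
])

```text
time_s: 4.75
position: [0.585, -0.0226, 0.0313]
tool_rot: [[-0.084, 0.996, -0.0], [0.996, 0.084, -0.0], [-0.0, -0.0, -1.0]]
ft_force: [-0.3, -0.9, -0.4]
grip_width: 0.0003
gripper_force: 0.4
```

```bash
cat > m.py <<'E'
from rig import env, viewer
import cv2,numpy as np
from h import *
X=np.array([-.0837,.9965]);Y=np.array([-.9965,-.0837]);C=np.array([.570,.155])
s=env.observe();print(s["time_s"],"tcp st",(s["position"][:2]-C)@X,s["position"][2],"q",s["q"].round(1),"F",s["ft_force"],"Fx",s["ft_force"][:2]@X)
for n in("scene","top"):
    d=viewer.get_image(n);P=pts(d);H,S,V=cv2.split(cv2.cvtColor(d["img"],cv2.COLOR_RGB2HSV));z=P[...,2]
    st=np.stack([(P[...,:2]-C)@X,(P[...,:2]-C)@Y],-1)
    roi=(np.abs(st[...,1])<.05)&(st[...,0]>-.25)&(st[...,0]<.06)
    for nm,m in (("blue",(H>100)&(H<125)&(S>120)&(z>.045)&(z<.06)),("brass",(H>10)&(H<30)&(S>120)&(z>.036)&(z<.055)),("wing",((H<6)|(H>174))&(S>130)&(z>.075)&(z<.095))):
        k=m&roi
        if k.sum()>8:
            q=(st[k]*1000);r=cv2.minAreaRect(q.astype(np.float32));print(n,nm,k.sum(),"xrange",np.percentile(q[:,0],[1,99]).round(1),np.round(r[0],1),np.round(r[1],1),round(r[2],1))
E
python3 m.py
```

```text
4.75 tcp st -0.17822027495305076 0.03132263602827247 q [-13.8  37.3  83.6  -0.   59.1 -18.6] F [-0.25427276 -0.89449309 -0.39089255] Fx -0.8700797359452402
scene blue 197 xrange [-158.2 -100.2] [-129.9   -1.6] [59.9 46.9] 0.6
scene brass 77 xrange [-94.1 -40.3] [-67.3  -0.6] [12.8 54.8] 87.0
scene wing 110 xrange [-27.6  27.6] [ 0.5 -1.5] [14.9 56.1] 83.4
top blue 20 xrange [-152. -115.] [-134.6    9.8] [ 5.6 41.1] 71.1
top brass 42 xrange [-73.8 -40.2] [-56.4   1.2] [ 8.5 34.7] 87.3
top wing 83 xrange [-29.9  26.9] [-1.3  0.6] [11.5 58.1] 83.8
```

>>> drive_tool([
  [[0.001, 0, 0], 0, 0],
  [[0.002, 0, 0], 0, 0],
  [[0.003, 0, 0], 0, 0],
  [[0.004, 0, 0], 0, 0],
  [[0.005, 0, 0], 0, 0],
  [[0.006, 0, 0], 0, 0],
  [[0.0065, 0, 0], 0, 0],
  [[0.007, 0, 0], 0, 0],
  [[0.0075, 0, 0], 0, 0],
  [[0.008, 0, 0], 0, 0],
])

```text
time_s: 5.85
position: [0.5844, -0.0148, 0.0313]
tool_rot: [[-0.084, 0.996, 0.0], [0.996, 0.084, 0.0], [0.0, 0.0, -1.0]]
ft_force: [-0.4, -1.4, 0.4]
grip_width: -0.0
gripper_force: 0.4
```

>>> drive_tool([
  [[0.0004, 0, 0], 0, 0],
  [[0.0008, 0, 0], 0, 0],
  [[0.0012, 0, 0], 0, 0],
  [[0.0016, 0, 0], 0, 0],
  [[0.002, 0, 0], 0, 0],
])

```text
time_s: 6.35
position: [0.5842, -0.0128, 0.0313]
tool_rot: [[-0.084, 0.996, 0.0], [0.996, 0.084, 0.0], [0.0, 0.0, -1.0]]
ft_force: [0.3, -1.0, 0.7]
grip_width: 0.0001
gripper_force: 0.4
```

>>> drive_tool([
  [[0.0004, 0, 0], 0, 0],
  [[0.0008, 0, 0], 0, 0],
  [[0.0012, 0, 0], 0, 0],
])

```text
time_s: 6.65
position: [0.5841, -0.0116, 0.0313]
tool_rot: [[-0.084, 0.996, 0.0], [0.996, 0.084, -0.0], [-0.0, 0.0, -1.0]]
ft_force: [-0.4, -0.6, 0.2]
grip_width: 0.0001
gripper_force: 0.4
```

>>> drive_tool([
  [[0.0003, 0, 0], 0, 0],
  [[0.0006, 0, 0], 0, 0],
  [[0.0009, 0, 0], 0, 0],
])

```text
time_s: 6.95
position: [0.584, -0.0107, 0.0313]
tool_rot: [[-0.084, 0.996, 0.0], [0.996, 0.084, 0.0], [-0.0, 0.0, -1.0]]
ft_force: [1.0, -1.4, -0.4]
grip_width: -0.0002
gripper_force: 0.4
```

>>> drive_tool([
  [[0.0003, 0, 0], 0, 0],
  [[0.0006, 0, 0], 0, 0],
  [[0.0006, 0, 0], 0, 0],
])

```text
time_s: 7.25
position: [0.5839, -0.0101, 0.0313]
tool_rot: [[-0.084, 0.996, -0.0], [0.996, 0.084, 0.0], [0.0, -0.0, -1.0]]
ft_force: [0.6, -0.6, -0.2]
grip_width: -0.0003
gripper_force: 0.3
```

>>> drive_tool([
  [[0.0003, 0, 0], 0, 0],
  [[0.0006, 0, 0], 0, 0],
  [[0.0006, 0, 0], 0, 0],
])

```text
time_s: 7.55
position: [0.5839, -0.0095, 0.0313]
tool_rot: [[-0.084, 0.996, -0.0], [0.996, 0.084, 0.0], [0.0, -0.0, -1.0]]
ft_force: [1.1, -0.4, 0.8]
grip_width: 0.0001
gripper_force: 0.3
```

>>> drive_tool([
  [[0.0003, 0, 0], 0, 0],
  [[0.0006, 0, 0], 0, 0],
  [[0.0006, 0, 0], 0, 0],
])

```text
time_s: 7.85
position: [0.5838, -0.0089, 0.0313]
tool_rot: [[-0.084, 0.996, -0.0], [0.996, 0.084, 0.0], [0.0, -0.0, -1.0]]
ft_force: [-0.9, -0.7, -0.4]
grip_width: -0.0
gripper_force: 0.3
```

```bash
python3 m.py
```

```text
7.85 tcp st -0.1644603773976067 0.03132434578682038 q [-12.5  37.2  83.9   0.   58.9 -17.3] F [-0.85842373 -0.67216188 -0.43062193] Fx -0.5979592424991264
scene blue 191 xrange [-143.5  -86.2] [-115.4   -1.3] [58.8 47.1] 1.3
scene brass 75 xrange [-79.4 -24.6] [-52.5  -1.7] [56.1 12.9] 4.1
scene wing 112 xrange [-27.6  26.5] [ 0.3 -0.9] [14.  55.8] 82.6
top blue 22 xrange [-138.4  -98.9] [-119.9   10.9] [ 6.  43.6] 73.7
top brass 33 xrange [-58.1 -30.5] [-44.3   0.6] [ 9.2 27.6] 86.4
top wing 84 xrange [-29.9  26.7] [-1.7  0.5] [11.  57.5] 86.0
```

>>> drive_tool([
  [[0.0003, 0, 0], 0, 0],
  [[0.0006, 0, 0], 0, 0],
  [[0.0006, 0, 0], 0, 0],
])

```text
time_s: 8.25
position: [0.5838, -0.0084, 0.0313]
tool_rot: [[-0.084, 0.996, -0.0], [0.996, 0.084, -0.0], [-0.0, -0.0, -1.0]]
ft_force: [-0.2, -0.8, 0.7]
grip_width: -0.0003
gripper_force: 0.6
```

>>> drive_tool([
  [[0.0003, 0, 0], 0, 0],
  [[0.0006, 0, 0], 0, 0],
  [[0.0006, 0, 0], 0, 0],
])

```text
time_s: 8.55
position: [0.5838, -0.0082, 0.0313]
tool_rot: [[-0.084, 0.996, 0.0], [0.996, 0.084, -0.001], [-0.001, 0.0, -1.0]]
ft_force: [0.3, -4.8, -0.2]
grip_width: 0.0
gripper_force: 2.6
```

>>> drive_tool([
  [[0.0003, 0, 0], 0, 0],
  [[0.0006, 0, 0], 0, 0],
  [[0.0006, 0, 0], 0, 0],
])

```text
time_s: 8.85
position: [0.584, -0.0081, 0.0314]
tool_rot: [[-0.084, 0.996, 0.001], [0.996, 0.084, -0.002], [-0.002, 0.001, -1.0]]
ft_force: [1.1, -7.7, -1.3]
grip_width: 0.0001
gripper_force: 3.8
```

The force rose sharply to 7.8 N with the motion stalled, so the bolt is on the core. I'll retreat, rise, go over the wing and open.

>>> drive_tool([
  [[0, 0, 0], 0, 0],
  [[-0.004, 0, 0], 0, 0],
  [[-0.012, 0, 0], 0, 0],
  [[-0.02, 0, 0], 0, 0],
  [[-0.02, 0, -0.05], 0, 0.05],
  [[-0.02, 0, -0.1], 0, 0.05],
  [[-0.01, 0, -0.12], 3, 0.05],
  [[0.04, 0, -0.12], 6, 0.05],
  [[0.09, 0, -0.12], 6, 0.05],
  [[0.13, 0, -0.12], 6, 0.05],
  [[0.1625, 0, -0.12], 6, 0.05],
  [[0.1625, 0, -0.12], 6, 0.05],
  [[0.1625, 0, -0.12], 6, 0.05],
  [[0.1625, 0, -0.12], 6, 0.05],
  [[0.1625, 0, -0.12], 6, 0.05],
])

```text
time_s: 10.35
position: [0.5703, 0.1536, 0.1513]
tool_rot: [[0.022, 1.0, -0.0], [1.0, -0.022, -0.0], [-0.0, -0.0, -1.0]]
ft_force: [-0.7, 0.4, -0.9]
grip_width: 0.0501
gripper_force: 0.0
```

```bash
cat >> m.py <<'E'
print("tcp y st",(s["position"][:2]-C)@Y,"yaw rel",np.degrees(np.arctan2(s["tool_rot"][:2,0]@Y,s["tool_rot"][:2,0]@X)))
d=viewer.get_image("wrist");cv2.imwrite("pics/w%d.png"%(s["time_s"]*100),d["img"][:,:,::-1])
P=pts(d);H,S,V=cv2.split(cv2.cvtColor(d["img"],cv2.COLOR_RGB2HSV));z=P[...,2]
st=np.stack([(P[...,:2]-C)@X,(P[...,:2]-C)@Y],-1)
k=((H<6)|(H>174))&(S>130)&(z>.08)&(z<.09)
if k.sum()>8: print("wrist wing",cv2.minAreaRect((st[k]*1000).astype(np.float32)))
E
python3 m.py; ls pics
```

```text
10.35 tcp st -0.0014600977420853895 0.15128420457554256 q [ 3.6 29.6 75.  -0.  75.4  4.9] F [-0.70723543  0.36189609 -0.92445485] Fx 0.4198250630977484
scene blue 313 xrange [-152.3  -85.3] [-119.    -1.9] [68.7 47.9] 1.1
scene brass 78 xrange [-79.1 -24.7] [-51.7  -1.4] [10.3 56.6] 89.6
scene wing 106 xrange [-28.   27.8] [ 0.4 -1. ] [15.4 56.3] 82.5
top blue 366 xrange [-153.2  -86.1] [-119.7    0.8] [68.6 48.1] 0.4
top brass 62 xrange [-81.9 -29.8] [-55.2  -0.1] [ 8.7 53.5] 89.9
tcp y st -0.00016118262296338604 yaw rel -6.078899444753669
wrist wing ((2.625194549560547, 0.5984115600585938), (11.111313819885254, 59.17156219482422), 82.9323959350586)
s1.png
scene0.png
scenec.png
top0.png
topc.png
w1035.png
```

>>> drive_tool([
  [[0.002, 0, 0.03], 0.7, 0.05],
  [[0.002, 0, 0.06], 0.7, 0.05],
  [[0.002, 0, 0.08], 0.7, 0.05],
  [[0.002, 0, 0.095], 0.7, 0.05],
  [[0.002, 0, 0.095], 0.7, 0.05],
  [[0.002, 0, 0.095], 0.7, 0.05],
  [[0.002, 0, 0.095], 0.7, 0.0],
  [[0.002, 0, 0.095], 0.7, 0.0],
  [[0.002, 0, 0.095], 0.7, 0.0],
  [[0.002, 0, 0.095], 0.7, 0.0],
  [[0.002, 0, 0.095], 0.7, 0.0],
  [[0.002, 0, 0.095], 0.7, 0.0],
  [[0.002, 0, 0.095], 0.7, 0.0],
  [[0.002, 0, 0.095], 0.7, 0.0],
], newtons=40)

```text
time_s: 11.9
position: [0.569, 0.1569, 0.057]
tool_rot: [[0.033, 0.999, -0.002], [0.999, -0.033, -0.0], [-0.0, -0.002, -1.0]]
ft_force: [-5.8, -0.7, 5.8]
grip_width: 0.0111
gripper_force: 40.4
```

```bash
python3 m.py
```

```text
11.9 tcp st 0.0019349384521025856 0.056979520904781755 q [ 3.9 35.7 81.4  0.  63.   5.8] F [-5.77635811 -0.67270541  5.7707072 ] Fx -0.18686977050981216
scene blue 306 xrange [-152.6  -85.6] [-118.9   -1.5] [68.4 48.9] 0.6
scene brass 78 xrange [-79.8 -24.8] [-52.2  -1.5] [11.4 56.5] 89.3
scene wing 29 xrange [-28.   27.8] [ 0.1 -2.2] [ 7.5 56.4] 88.0
top blue 366 xrange [-153.4  -86.1] [-119.6    0.5] [68.4 48.2] 0.5
top brass 58 xrange [-82.1 -32.2] [-56.6   0.4] [51.6  8.5] 1.0
tcp y st 0.0008777166289181099 yaw rel -6.672130185366767
wrist wing ((1.6914443969726562, -6.0980224609375), (25.498233795166016, 60.0062370300293), 84.36271667480469)
```

>>> drive_tool([
  [[0, -0.0013, 0], 0, 0],
  [[0, -0.0013, 0], 3, 0],
  [[0, -0.0013, 0], 6, 0],
  [[0, -0.0013, 0], 9, 0],
  [[0, -0.0013, 0], 12, 0],
  [[0, -0.0013, 0], 15, 0],
  [[0, -0.0013, 0], 18, 0],
  [[0, -0.0013, 0], 21, 0],
  [[0, -0.0013, 0], 24, 0],
  [[0, -0.0013, 0], 27, 0],
  [[0, -0.0013, 0], 30, 0],
  [[0, -0.0013, 0], 33, 0],
  [[0, -0.0013, 0], 36, 0],
  [[0, -0.0013, 0], 39, 0],
  [[0, -0.0013, 0], 42, 0],
  [[0, -0.0013, 0], 45, 0],
])

```text
time_s: 13.65
position: [0.5694, 0.1567, 0.057]
tool_rot: [[0.731, 0.682, 0.002], [0.682, -0.731, -0.0], [0.001, 0.001, -1.0]]
ft_force: [1.5, -1.8, 3.5]
grip_width: 0.0111
gripper_force: 40.0
```

```bash
python3 m.py; python3 -c "
from rig import env;print(env.observe()['wrist_torque'])"
```

```text
13.65 tcp st 0.0017121423506247452 0.056993561814265944 q [ 3.9 35.7 81.5 -0.  62.7 50.9] F [ 1.50516573 -1.82529278  3.53514832] Fx -1.9448866263298124
scene blue 312 xrange [-152.7  -85.1] [-119.    -1.4] [69.6 48.6] 1.4
scene brass 71 xrange [-78.9 -26.3] [-52.4   1.9] [14.3 53.9] 86.2
scene wing 41 xrange [ 4.6 19.9] [ 11.9 -16. ] [10.6 21.6] 33.8
top blue 368 xrange [-153.5  -85.9] [-119.8    1. ] [68.3 48.1] 1.5
top brass 61 xrange [-81.9 -32.4] [-56.4   2.1] [50.9  8.7] 1.4
tcp y st 0.0005010083995673156 yaw rel -51.7954754567721
wrist wing ((2.1302738189697266, -0.11514472961425781), (12.155166625976562, 59.892940521240234), 38.31597137451172)
[-0.26926078  0.01556735 -0.07056601]
```

>>> drive_tool([
  [[0, 0, 0], 3, 0],
  [[0, 0, 0], 6, 0],
  [[0, 0, 0], 9, 0],
  [[0, 0, 0], 12, 0],
  [[0, 0, 0], 15, 0],
  [[0, 0, 0], 18, 0],
  [[0, 0, 0], 21, 0],
  [[0, 0, 0], 24, 0],
  [[0, 0, 0], 27, 0],
  [[0, 0, 0], 30, 0],
])

```text
time_s: 14.8
position: [0.5695, 0.1564, 0.057]
tool_rot: [[0.974, 0.226, 0.002], [0.226, -0.974, -0.001], [0.002, 0.001, -1.0]]
ft_force: [1.6, -2.6, 4.6]
grip_width: 0.0113
gripper_force: 40.3
```

```bash
python3 m.py; python3 -c "
from rig import env;print(env.observe()['wrist_torque'])"
```

```text
14.8 tcp st 0.0014451537281873702 0.05696514090526213 q [ 3.9 35.7 81.5 -0.1 62.7 80.8] F [ 1.64639503 -2.62126292  4.56611632] Fx -2.749891767000664
scene blue 321 xrange [-149.   -81.5] [-115.4   -1.9] [68.7 47.8] 1.6
scene brass 76 xrange [-76.1 -22.3] [-48.9   0.8] [55.3 11.9] 3.8
scene wing 55 xrange [-2.   9.3] [  4.9 -16. ] [34.1 11.9] 78.0
top blue 362 xrange [-149.7  -82.7] [-116.     0.9] [68.7 47.4] 1.6
top brass 55 xrange [-79.4 -31.6] [-55.   2.] [49.   8.7] 1.1
tcp y st 0.0003628378769926127 yaw rel -81.71300217646551
wrist wing ((-4.567919731140137, -1.2868518829345703), (25.072439193725586, 59.44145202636719), 8.43752670288086)
[-0.58308492 -0.0725723  -0.05449624]
```

The hook has caught the bolt, and the block has moved 3.5 mm. I'll carry on.

>>> drive_tool([
  [[0, 0, 0], 3, 0],
  [[0, 0, 0], 6, 0],
  [[0, 0, 0], 9, 0],
  [[0, 0, 0], 12, 0],
  [[0, 0, 0], 15, 0],
  [[0, 0, 0], 18, 0],
  [[0, 0, 0], 21, 0],
  [[0, 0, 0], 24, 0],
  [[0, 0, 0], 27, 0],
  [[0, 0, 0], 30, 0],
  [[0, 0, 0], 33, 0],
  [[0, 0, 0], 36, 0],
  [[0, 0, 0], 36, 0],
])

```text
time_s: 16.25
position: [0.5695, 0.1561, 0.057]
tool_rot: [[0.922, -0.388, 0.002], [-0.388, -0.922, -0.001], [0.002, 0.0, -1.0]]
ft_force: [0.7, -5.9, 5.0]
grip_width: 0.0112
gripper_force: 40.5
```

```bash
python3 m.py; python3 -c "
from rig import env;print(env.observe()['wrist_torque'])"
```

```text
16.25 tcp st 0.0011114182067904943 0.05698354122722886 q [ 3.900e+00  3.570e+01  8.150e+01 -1.000e-01  6.270e+01  1.168e+02] F [ 0.68997213 -5.85174537  5.04857299] Fx -5.8890149297049215
scene blue 324 xrange [-144.3  -76.1] [-109.6   -0.9] [70.8 49.4] 1.5
scene brass 77 xrange [-71. -16.] [-43.3   0.6] [56.3 11.8] 2.9
scene wing 77 xrange [-16.5  11.7] [-2.5 -7.7] [48.3 11.4] 61.3
top blue 366 xrange [-145.6  -77.9] [-111.8    1. ] [68.7 48.1] 1.2
top brass 37 xrange [-74.  -41.5] [-58.    1.9] [32.7  8.5] 4.1
tcp y st 0.0004319530730131931 yaw rel -117.63290989508542
wrist wing ((-4.414203643798828, 2.951059341430664), (59.81837463378906, 25.18194580078125), 62.5058708190918)
[-0.86502254 -0.05769032 -0.05309017]
```

>>> drive_tool([
  [[0, 0, 0], 3, 0],
  [[0, 0, 0], 6, 0],
  [[0, 0, 0], 9, 0],
  [[0, 0, 0], 12, 0],
  [[0, 0, 0], 15, 0],
  [[0, 0, 0], 18, 0],
  [[0, 0, 0], 21, 0],
  [[0, 0, 0], 24, 0],
  [[0, 0, 0], 27, 0],
  [[0, 0, 0], 30, 0],
  [[0, 0, 0], 33, 0],
  [[0, 0, 0], 36, 0],
  [[0, 0, 0], 36, 0],
])

```text
time_s: 17.7
position: [0.5692, 0.1558, 0.057]
tool_rot: [[0.518, -0.856, 0.001], [-0.856, -0.518, -0.002], [0.002, -0.0, -1.0]]
ft_force: [-0.1, -8.4, 5.9]
grip_width: 0.0116
gripper_force: 40.6
```

>>> drive_tool([
  [[0, 0, 0], 0, 0.05],
  [[0, 0, 0], 0, 0.05],
  [[0, 0, 0], 0, 0.05],
  [[0, 0, 0], 0, 0.05],
  [[0, 0, 0], 0, 0.05],
  [[0, 0, -0.03], 0, 0.05],
  [[0, 0, -0.06], 0, 0.05],
  [[0, 0, -0.06], -8, 0.05],
  [[0, 0, -0.06], -16, 0.05],
  [[0, 0, -0.06], -24, 0.05],
  [[0, 0, -0.06], -32, 0.05],
  [[0, 0, -0.06], -40, 0.05],
  [[0, 0, -0.06], -48, 0.05],
  [[0, 0, -0.06], -56, 0.05],
  [[0, 0, -0.06], -64, 0.05],
  [[0, 0, -0.06], -72, 0.05],
  [[0, 0, -0.06], -80, 0.05],
  [[0, 0, -0.06], -88, 0.05],
  [[0, 0, -0.06], -90, 0.05],
  [[0, 0, -0.06], -90, 0.05],
])

```text
time_s: 19.7
position: [0.5687, 0.1569, 0.1163]
tool_rot: [[0.856, 0.517, -0.0], [0.517, -0.856, 0.0], [-0.0, -0.0, -1.0]]
ft_force: [-0.3, -0.2, -0.8]
grip_width: 0.0497
gripper_force: 0.0
```

>>> drive_tool([
  [[0, 0, 0], -8, 0.05],
  [[0, 0, 0], -16, 0.05],
  [[0, 0, 0], -24, 0.05],
  [[0, 0, 0], -32, 0.05],
  [[0, 0, 0], -40, 0.05],
  [[0, 0, 0], -48, 0.05],
  [[0, 0, 0], -56, 0.05],
  [[0, 0, 0], -64, 0.05],
  [[0, 0, 0], -72, 0.05],
  [[0, 0, 0], -80, 0.05],
  [[0, 0, 0], -88, 0.05],
  [[0, 0, 0], -90, 0.05],
  [[0, 0, 0], -90, 0.05],
  [[0, 0, 0], -90, 0.05],
])

```text
time_s: 21.1
position: [0.5688, 0.1569, 0.1163]
tool_rot: [[-0.515, 0.857, -0.0], [0.857, 0.515, 0.0], [0.0, -0.0, -1.0]]
ft_force: [1.0, 0.8, -0.2]
grip_width: 0.05
gripper_force: 0.0
```

```bash
python3 m.py
```

```text
21.1 tcp st 0.0019521678559694406 0.11629019177266328 q [  3.9  31.6  77.8   0.   70.6 -27.1] F [ 1.01706531  0.77420949 -0.18280727] Fx 0.6863713881880152
scene blue 319 xrange [-140.2  -72.4] [-106.1   -1.3] [69.4 49.7] 1.9
scene brass 56 xrange [-67.8 -22.9] [-45.5   0.2] [46.8 10.6] 1.5
scene wing 101 xrange [-27.6  17.1] [-4.5 -4.2] [47.9 13.2] 27.7
top blue 366 xrange [-140.9  -73. ] [-106.9    1.3] [47.2 69.4] 89.5
top brass 56 xrange [-70.9 -22.9] [-47.    1.8] [48.4  7.9] 1.2
tcp y st 0.0010902646294211093 yaw rel 26.208732871138437
wrist wing ((2.674154281616211, 1.148965835571289), (58.568267822265625, 11.432674407958984), 25.60094451904297)
```

>>> drive_tool([
  [[0, 0, 0.03], 0, 0.05],
  [[0, 0, 0.06], 0, 0.05],
  [[0, 0, 0.06], 0, 0.05],
  [[0, 0, 0.06], 0, 0.05],
  [[0, 0, 0.06], 0, 0],
  [[0, 0, 0.06], 0, 0],
  [[0, 0, 0.06], 0, 0],
  [[0, 0, 0.06], 0, 0],
  [[0, 0, 0.06], 0, 0],
  [[0, 0, 0.06], 0, 0],
  [[0, 0, 0.06], 0, 0],
  [[0, 0, 0.06], 0, 0],
])

```text
time_s: 22.45
position: [0.5688, 0.1566, 0.0576]
tool_rot: [[-0.517, 0.856, 0.001], [0.856, 0.517, -0.0], [-0.001, 0.0, -1.0]]
ft_force: [-3.3, -1.1, 6.9]
grip_width: 0.0114
gripper_force: 40.3
```

>>> drive_tool([
  [[0, 0, 0], 3, 0],
  [[0, 0, 0], 6, 0],
  [[0, 0, 0], 9, 0],
  [[0, 0, 0], 12, 0],
  [[0, 0, 0], 15, 0],
  [[0, 0, 0], 18, 0],
  [[0, 0, 0], 21, 0],
  [[0, 0, 0], 23, 0],
  [[0, 0, 0], 24, 0],
  [[0, 0, 0], 25, 0],
  [[0, 0, 0], 25.5, 0],
  [[0, 0, 0], 25.5, 0],
])

```text
time_s: 23.65
position: [0.5689, 0.1566, 0.0575]
tool_rot: [[-0.098, 0.995, 0.001], [0.995, 0.098, -0.0], [-0.001, 0.001, -1.0]]
ft_force: [-3.2, -0.7, 5.4]
grip_width: 0.0114
gripper_force: 40.3
```

```bash
python3 m.py; python3 -c "
from rig import env;print(env.observe()['wrist_torque'])"
```

```text
23.65 tcp st 0.0017312525278495663 0.05754647179727908 q [ 3.9 35.6 81.5 -0.  62.8 -1.7] F [-3.2314397  -0.65048311  5.37545938] Fx -0.3777349177861034
scene blue 319 xrange [-138.9  -70.4] [-104.     0.9] [70.1 50.5] 0.7
scene brass 65 xrange [-65.7 -12.3] [-39.1  -0.9] [ 9.1 54.9] 86.8
scene wing 49 xrange [-28.2  -6.7] [-17.6  -2.7] [13.1 21.1] 82.1
top blue 368 xrange [-139.8  -71.2] [-104.6    1.8] [70.6 47.3] 0.2
top brass 44 xrange [-68.6 -33.4] [-54.9  -1. ] [41.8 20.2] 32.4
tcp y st 0.0009405015159747776 yaw rel 0.8126589256163729
wrist wing ((2.1233463287353516, 0.35998010635375977), (60.286991119384766, 12.138376235961914), 0.8252382278442383)
[-0.27992763  0.38674465 -0.00578477]
```

The cam is at about 179° and the block is drawn to about -104.5 mm. I'll release and rise.

>>> drive_tool([
  [[0, 0, 0], 0, 0.05],
  [[0, 0, 0], 0, 0.05],
  [[0, 0, 0], 0, 0.05],
  [[0, 0, 0], 0, 0.05],
  [[0, 0, 0], 0, 0.05],
  [[0, 0, -0.03], 0, 0.05],
  [[0, 0, -0.07], 0, 0.05],
  [[0, 0, -0.12], 0, 0.05],
  [[0, 0, -0.15], 0, 0.05],
  [[0, 0, -0.15], 0, 0.05],
  [[0, 0, -0.15], 0, 0.05],
  [[0, 0, -0.15], 0, 0.05],
  [[0, 0, -0.15], 0, 0.05],
])

```text
time_s: 25.1
position: [0.5683, 0.1568, 0.2048]
tool_rot: [[-0.098, 0.995, -0.003], [0.995, 0.098, -0.0], [0.0, -0.003, -1.0]]
ft_force: [0.7, 1.2, -0.1]
grip_width: 0.05
gripper_force: 0.0
```

```bash
python3 m.py; python3 - <<'E'
from rig import viewer
import cv2
d=viewer.get_image("scene");c=d["img"][160:300,260:440,::-1];cv2.imwrite("pics/end.png",cv2.resize(c,None,fx=4,fy=4,interpolation=cv2.INTER_CUBIC))
E
```

```text
25.1 tcp st 0.0019151039706713073 0.20483340829724803 q [ 3.9 27.  70.3  0.  82.9 -1.7] F [ 0.68396811  1.24960194 -0.11276206] Fx 1.1879802016709693
scene blue 317 xrange [-138.5  -69.9] [-103.5   -0.5] [49.  71.2] 89.5
scene brass 65 xrange [-65.5 -11.5] [-38.4  -0.9] [10.7 54.9] 85.1
scene wing 110 xrange [-28.3  28. ] [ 0.2 -1. ] [58.4 14.7] 2.5
top blue 371 xrange [-139.7  -70.1] [-104.6    1.9] [47.1 71.2] 89.4
top brass 51 xrange [-68.8 -18.6] [-47.2   2. ] [56.2 22.2] 27.3
top wing 37 xrange [-30.1  -9.6] [-19.8   1.5] [10.5 20.8] 87.4
tcp y st 0.0015134033223219267 yaw rel 0.8129740335884836
wrist wing ((2.814739227294922, 0.8707671165466309), (58.6078987121582, 10.815152168273926), 1.2050846815109253)
```

View pics/end.png

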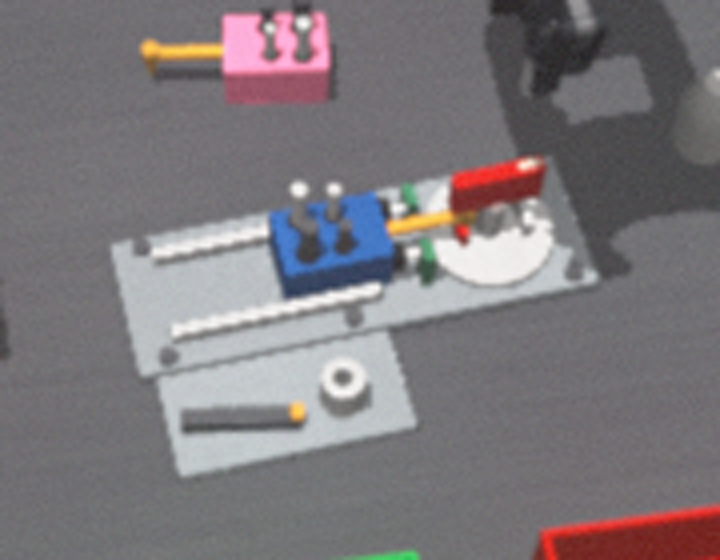

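The picture shows the block against the buffer at (335,245), the wing turned round at (497,187), the gripper clear of everything, and the bystanders in place. Handing in.

```bash
python3 -c "
from rig import env;print(env.close_job())"
```

```text
the job is handed in; nothing more can be done
None
```

The job is handed in, with no verdict returned: I felt the bolt on the cam core at about 8 N, turned the cam to about 179° by camera, drew the block about 4 mm into the buffer, and let go at about 25 s with the collet and boring bar unmoved and nothing else on the bench touched.

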